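# Put the spectrometer lamps back in their own sockets

## Task

The four hollow-cathode lamps on the warm-up bank were put back into each other's sockets. Move them so that every lamp stands upright and fully down in the socket whose collar has the lamp's own colour; the grey spare socket is there to park a lamp on the way and ends up empty. The lamps are fragile glass, so do not tip any over, and leave the blue-capped bottle beside the bank where it is.

Things in the scene. Friction and masses are not known exactly. Their poses are not given: they have to be found in the camera images.
- lamp_red: red glass lamp, loose, 118 mm tall, 120 g, upright in a socket: black plug 32 mm wide, 18 mm high; red skirt 43 mm wide, 18 to 32 mm up; clear glass tube 34 mm wide, 32 to 110 mm up (grip here from above, best 78 mm up); red ring 36 mm wide round the top window. Origin: centre of the plug's underside; z up along the lamp; round, yaw means nothing
- lamp_blue: blue glass lamp, loose, 118 mm tall, 120 g, upright in a socket: black plug 32 mm wide, 18 mm high; blue skirt 43 mm wide, 18 to 32 mm up; clear glass tube 34 mm wide, 32 to 110 mm up (grip here from above, best 78 mm up); blue ring 36 mm wide round the top window. Origin: centre of the plug's underside; z up along the lamp; round, yaw means nothing
- lamp_yellow: yellow glass lamp, loose, 118 mm tall, 120 g, upright in a socket: black plug 32 mm wide, 18 mm high; yellow skirt 43 mm wide, 18 to 32 mm up; clear glass tube 34 mm wide, 32 to 110 mm up (grip here from above, best 78 mm up); yellow ring 36 mm wide round the top window. Origin: centre of the plug's underside; z up along the lamp; round, yaw means nothing
- lamp_green: green glass lamp, loose, 118 mm tall, 120 g, upright in a socket: black plug 32 mm wide, 18 mm high; green skirt 43 mm wide, 18 to 32 mm up; clear glass tube 34 mm wide, 32 to 110 mm up (grip here from above, best 78 mm up); green ring 36 mm wide round the top window. Origin: centre of the plug's underside; z up along the lamp; round, yaw means nothing
- socket_red: round socket with red collar, fixed on the deck of the warm-up bank (low grey unit, deck 40 mm above the worktop). 68 mm wide, 20 mm high; inside a funnel, 52 mm wide at the mouth, 36 mm at its flat floor. Origin: centre of its underside on the deck; floor 4 mm, rim 20 mm above it. z up, y along the rows (3 sockets near the robot, 2 behind; neighbours 100 mm apart, rows 90 mm)
- socket_blue: round socket with blue collar, fixed on the deck of the warm-up bank (low grey unit, deck 40 mm above the worktop). 68 mm wide, 20 mm high; inside a funnel, 52 mm wide at the mouth, 36 mm at its flat floor. Origin: centre of its underside on the deck; floor 4 mm, rim 20 mm above it. z up, y along the rows (3 sockets near the robot, 2 behind; neighbours 100 mm apart, rows 90 mm)
- socket_yellow: round socket with yellow collar, fixed on the deck of the warm-up bank (low grey unit, deck 40 mm above the worktop). 68 mm wide, 20 mm high; inside a funnel, 52 mm wide at the mouth, 36 mm at its flat floor. Origin: centre of its underside on the deck; floor 4 mm, rim 20 mm above it. z up, y along the rows (3 sockets near the robot, 2 behind; neighbours 100 mm apart, rows 90 mm)
- socket_green: round socket with green collar, fixed on the deck of the warm-up bank (low grey unit, deck 40 mm above the worktop). 68 mm wide, 20 mm high; inside a funnel, 52 mm wide at the mouth, 36 mm at its flat floor. Origin: centre of its underside on the deck; floor 4 mm, rim 20 mm above it. z up, y along the rows (3 sockets near the robot, 2 behind; neighbours 100 mm apart, rows 90 mm)
- socket_spare: spare socket with plain grey collar, empty at the start, fixed on the deck of the warm-up bank (low grey unit, deck 40 mm above the worktop). 68 mm wide, 20 mm high; inside a funnel, 52 mm wide at the mouth, 36 mm at its flat floor. Origin: centre of its underside on the deck; floor 4 mm, rim 20 mm above it. z up, y along the rows (3 sockets near the robot, 2 behind; neighbours 100 mm apart, rows 90 mm)
- reagent_bottle: a loose white plastic reagent bottle with a blue cap, 43 mm in diameter, 95 mm tall, standing on the worktop beside the bank, which is to be left alone; origin: centre of its underside, z up

How it is judged (in metres and radians):
At the end, for the whole second after the job is handed in: Each of the four lamps stands in the socket of its own colour: its foot within 8 mm of the socket's centre, no higher than 8 mm above the deck (seated on the socket's floor, 4 mm up), upright within 0.1 rad, and at rest. The spare socket is thereby empty (horizontal distance between lamp_red and socket_red below 0.008 m and z of lamp_red in the frame of socket_red between 0 and 0.008 m and angle between each of lamp_red, lamp_blue, lamp_yellow, lamp_green's own z axis and vertical below 0.1 rad and linear speed of each of lamp_red, lamp_blue, lamp_yellow, lamp_green below 0.02 m/s and horizontal distance between lamp_blue and socket_blue below 0.008 m and z of lamp_blue in the frame of socket_blue between 0 and 0.008 m and horizontal distance between lamp_yellow and socket_yellow below 0.008 m and z of lamp_yellow in the frame of socket_yellow between 0 and 0.008 m and horizontal distance between lamp_green and socket_green below 0.008 m and z of lamp_green in the frame of socket_green between 0 and 0.008 m); the robot touches nothing.
It fails at once if a lamp is tipped more than 35 degrees from upright (angle between any of lamp_red, lamp_blue, lamp_yellow, lamp_green's own z axis and vertical above 0.61 rad).
It fails at once if the blue-capped reagent bottle is shifted more than 30 mm or tipped (distance of reagent_bottle from where it was at the start of the episode above 0.03 m or angle between reagent_bottle's own z axis and vertical above 0.35 rad).
It also fails if it takes over 120 s, if anything falls off the work surface, if the arm or the gripper's body presses on something with over 40 N, if the wrist force passes 120 N, or if a joint passes its speed limit or range.

## Robot

A 6-joint arm with a two-finger parallel gripper is mounted at the origin on a cart in front of the work surface, level with it; the furniture and walls round the work are solid. World frame = base frame: x ahead of the robot, y to its left, z up, the work surface at z = 0. Lengths are in mm, angles in rad, forces in N, time in s.
With the tool pointing down it reaches from about 300 to 775 mm from the base axis. Payload 14.6 kg.
Tool frame: the origin (TCP) lies between the finger pads; the fingertips stand manip.finger_overhang ahead of it and the grasp point (between the pads) lies 2 mm behind it (manip.finger_overhang is the distance from the TCP to the fingertips, in mm); z points along the fingers, y is the direction in which the jaws open and shut (so a half turn about z gives the same grasp; the last joint's range is limited). The gripper opens to 94 mm and grips with 3 to 60 N. Pads are 16 mm wide; open, the fingers measure 119 mm over their backs; the gripper's body (75 mm by 177 mm) begins 78 mm behind the grasp point.
Start: joints at [1.156, 0.3, 1.521, -0, 1.321, -0.067], TCP at [187.454, 517.059, 222.446] pointing down, gripper open.
Joint ranges: [-3.03, 3.03], [-0.79, 2.21], [0.23, 2.52], [-1.04, 4.18], [0, 3.07], [-2.55, 2.55]. Speed limits (rad/s): [2.22, 2.22, 2.57, 3.14, 3.14, 3.14].

## Interface

Orientations are given as [roll, pitch, yaw] about the fixed x, y, z axes, in that order (R = Rz(yaw) Ry(pitch) Rx(roll)).
In Python, from cell import manip gives the robot as it stands.
- The arm moves only by the tool drive_tool, never from a script. Its argument "steps" is a list of rows, each an object with "delta_pos": the shift along the world's x, y, z in mm, a list of three; "yaw": the turn about the world's z in rad; "hand": the finger opening in mm, from 0 to 94. A call has 1 to 5 rows; each row shifts and turns the commanded pose from where the row before left it; what a row does not reach is not made up. A row lasts 1/12 s, in which the tool goes at most 41.7 mm and 7.16 degrees, less where a joint would pass 70% of its speed; a pose out of reach is approached as far as the arm can. A call is refused whole if a number of a shift passes 41.7 or a number of a turn 0.125, either way. A call with a gripper value outside its range is refused whole. The fingers move at their own pace and stop on an object; "squeeze" is the grip in N (left out, the last holds). Time passes only in rows, so rows that do not move let the fingers close. It gives the time, the measured TCP pose, the force and the opening at its end, in the units of the state.
- manip.read_state(): the state, without advancing time (a new reading comes with each control period).
- manip.camera(name): name is "side" or "top"; returns a dict with "frame" (420x560x3 uint8, red, green, blue), "range_z" (420x560 float32, mm along the optical axis (not along the pixel's ray), 0 where there is no reading), "intrinsics" (3x3 intrinsics, pixels), "dist_coeffs" ([k1, k2, p1, p2, k3] as OpenCV has them; the pictures are not rectified), "position" and "attitude" of the camera in the world. Camera axes: x right, y down, z forward; pixel columns grow to the right and rows downward; lengths in mm; the calibration is good to about 2 mm. A picture is of the moment at which its call begins.
- manip.sign_off(): hands the job in, once; it reports no verdict.
The state is a dict: "clock": time; "joints": joint angles; "qd": joint speeds; "effort": joint torques, N m; "eef_pos": TCP position; "eef_rot": TCP orientation; "wrist_force": force on the tool from outside, world axes, zero at the start; "moment": the same for the moment, N m; "finger_gap": finger opening in mm.
Only numpy, scipy, OpenCV 4.12 (cv2) and the standard library are available. Lean on these libraries where they do the work, as an engineer would, in place of code of your own. Each camera call takes 0.05 s, during which the arm holds its last target.

## Working session

There is one attempt and no reset: what is moved stays moved. The work goes in short steps, Python scripts to look and compute and a tool call to move; the robot and the scene stay as the last step left them, time stands still between calls to the robot, and variables do not carry over. Pictures are saved under pics/ and viewed, and the job is handed in when it is done.

Besides the shell and the picture viewer there is one more tool, called as name([rows], argument=value, ...), one row to a line, values as JSON. drive_tool: Moves the arm, as the interface text tells. Its arguments: {"type":"object","properties":{"steps":{"type":"array"},"squeeze":{"type":"number"}},"required":["steps"]}

```bash
ls; mkdir -p pics; python3 - <<'E'
from cell import manip
import cv2
print(manip.read_state(), manip.finger_overhang)
for n in("top","side"):
    c=manip.camera(n); cv2.imwrite(f"pics/{n}0.png",c["frame"][:,:,::-1])
    print(n,c["intrinsics"],c["dist_coeffs"],c["position"],c["attitude"])
E
```

```text
pics
{'clock': 0.0, 'joints': array([ 1.15641993e+00,  3.00452250e-01,  1.52157428e+00, -1.08927687e-06,
        1.32068611e+00, -6.66253618e-02]), 'qd': array([-0.00054195,  0.00027097,  0.0007261 ,  0.00163507,  0.0001835 ,
       -0.00133608]), 'effort': array([ 7.47041622e-05, -5.31801081e+01, -3.52738810e+01,  7.07524410e-02,
        2.43816606e-02,  6.87772672e-05]), 'eef_pos': array([187.35175971, 516.85430401, 221.89953281]), 'eef_rot': array([-3.14047508e+00, -7.35115891e-05,  2.79384185e+00]), 'wrist_force': array([-0.76636482,  0.07264872, -0.09304718]), 'moment': array([-0.01157781, -0.0301787 , -0.03779033]), 'finger_gap': 93.78307622084235} 17.0
top [[423.88207625   0.         281.70380167]
 [  0.         423.88207625 211.90749966]
 [  0.           0.           1.        ]] [-0.13376606  0.          0.          0.          0.        ] [398.87159937 209.92737229 901.91975794] [-3.00048589  0.02894126 -1.59879747]
side [[415.19279244   0.         283.16043361]
 [  0.         415.19279244 210.26226551]
 [  0.           0.           1.        ]] [-0.10663776  0.          0.          0.          0.        ] [ 238.53510571 -444.62226749  483.20383008] [-2.10784733e+00  1.26070417e-03 -3.76858804e-01]
```

View pics/top0.png

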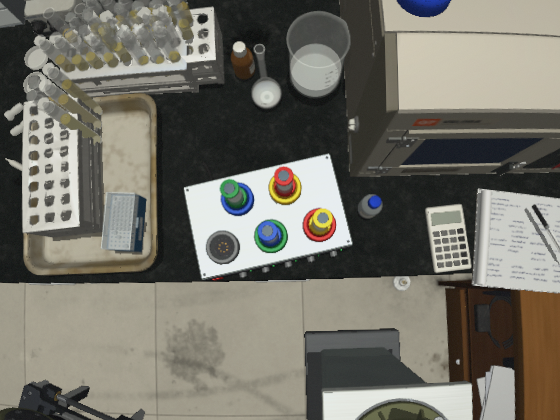

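View pics/side0.png

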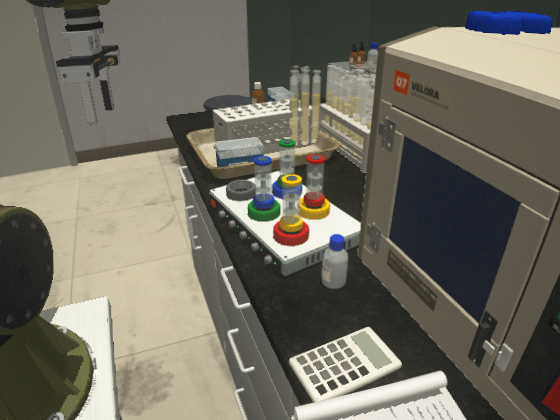

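```bash
cat > h.py <<'E'
from cell import manip
import numpy as np, cv2
from scipy.spatial.transform import Rotation as Ro
def grab(n):
    c=manip.camera(n)
    K,D=c["intrinsics"],np.array(c["dist_coeffs"])
    h,w=c["range_z"].shape
    u,v=np.meshgrid(np.arange(w),np.arange(h))
    p=cv2.undistortPoints(np.stack([u,v],-1).reshape(-1,1,2).astype(np.float64),K,D).reshape(h,w,2)
    ray=np.concatenate([p,np.ones((h,w,1))],-1)@Ro.from_euler("xyz",c["attitude"]).as_matrix().T
    P=np.array(c["position"])
    c["ray"]=ray; c["P"]=P; c["xyz"]=P+ray*c["range_z"][...,None]
    c["hsv"]=cv2.cvtColor(c["frame"],cv2.COLOR_RGB2HSV)
    return c
def plane(c,z,m):
    r=c["ray"][m]; t=(z-c["P"][2])/r[:,2]
    return (c["P"]+r*t[:,None])[:,:2]
def mask(c,col):
    H,S,V=[c["hsv"][...,i].astype(int) for i in range(3)]
    m=(S>110)&(V>60)
    return m&{"red":(H<10)|(H>170),"yellow":(H>18)&(H<35),"green":(H>45)&(H<85),"blue":(H>100)&(H<130)}[col]
def circ(p): # outer circle
    (x,y),r=cv2.minEnclosingCircle(p.astype(np.float32).reshape(-1,1,2)); return [round(float(a),1) for a in(x,y,r)]
E
cat > look.py <<'E'
from h import *
for n in("top","side"):
    c=grab(n); z=c["xyz"][...,2]; x=c["xyz"][...,0]; y=c["xyz"][...,1]
    area=(x>300)&(x<620)&(y>50)&(y<450)&(c["range_z"]>0)
    for col in("red","blue","yellow","green"):
        m=mask(c,col)&area
        for nm,zp,mm in(("collar",60,m&(z>54)&(z<66)),("ring",162,m&(z>156)&(z<170)),("skirt",76,m&(z>68)&(z<82)),("cap",95,m&(z>88)&(z<100))):
            if mm.sum()>8:
                uv=np.argwhere(mm).mean(0)[::-1].round()
                print(n,col,nm,mm.sum(),uv,"z",round(float(np.median(z[mm])),1),circ(plane(c,zp,mm)) )
    m=area&(c["hsv"][...,1]<60)&(c["hsv"][...,2]<170)&(z>55)&(z<64)
    k,l,st,ce=cv2.connectedComponentsWithStats(m.astype(np.uint8))
    for i in range(1,k):
        if st[i,4]>60: print(n,"grey",st[i],ce[i].round(),circ(plane(c,60,l==i)))
E
python3 look.py
```

```text
top red collar 338 [317. 228.] z 60.4 [514.7, 183.7, 67.7]
top red ring 184 [284. 176.] z 161.9 [545.1, 200.3, 50.7]
top red skirt 104 [285. 190.] z 76.6 [534.3, 210.9, 51.6]
top blue collar 333 [240. 202.] z 60.4 [510.8, 293.5, 74.9]
top blue ring 208 [267. 230.] z 162.1 [472.9, 255.1, 17.3]
top blue skirt 101 [278. 237.] z 76.5 [545.3, 182.3, 134.6]
top blue cap 59 [369. 203.] z 95.8 [498.3, 155.2, 112.4]
top yellow collar 331 [286. 192.] z 60.5 [537.3, 195.2, 74.8]
top yellow ring 203 [322. 218.] z 162.1 [492.2, 157.4, 17.4]
top yellow skirt 98 [316. 227.] z 77.4 [529.6, 192.8, 71.6]
top green collar 333 [273. 239.] z 60.4 [471.9, 254.5, 32.5]
top green ring 171 [230. 189.] z 162.1 [519.8, 301.5, 52.8]
top green skirt 97 [239. 200.] z 76.8 [550.6, 321.1, 21.2]
top grey [206 231  33  33 458] [222. 247.] [452.8, 351.9, 33.5]
side red collar 284 [293. 229.] z 58.5 [521.3, 169.0, 72.8]
side red ring 97 [316. 159.] z 160.0 [564.5, 215.4, 21.7]
side red skirt 126 [314. 200.] z 74.1 [548.9, 180.4, 58.2]
side blue collar 82 [272. 194.] z 59.4 [495.9, 292.3, 62.1]
side blue ring 102 [262. 161.] z 159.9 [468.1, 245.9, 21.0]
side blue skirt 126 [265. 202.] z 74.3 [487.8, 158.2, 111.5]
side blue cap 38 [331. 234.] z 93.8 [502.2, 140.7, 98.2]
side yellow collar 223 [311. 211.] z 58.3 [537.5, 186.0, 74.0]
side yellow ring 138 [292. 180.] z 159.9 [488.3, 147.6, 20.9]
side yellow skirt 177 [291. 222.] z 74.6 [510.4, 225.7, 105.1]
side yellow cap 29 [294. 204.] z 91.2 [514.8, 214.5, 89.6]
side green collar 199 [264. 209.] z 58.1 [490.9, 274.4, 71.0]
side green ring 79 [287. 143.] z 159.9 [546.9, 311.4, 21.5]
side green skirt 16 [279. 181.] z 72.4 [528.2, 310.3, 14.9]
side grey [226 180  29  16 211] [240. 187.] [448.2, 344.6, 36.7]
```

```bash
cat >> h.py <<'E'
def big(m):
    k,l,st,ce=cv2.connectedComponentsWithStats(m.astype(np.uint8),connectivity=8)
    return l==1+np.argmax(st[1:,4])
def measure(c):
    o={}; x,y,z=np.moveaxis(c["xyz"],-1,0)
    area=(x>300)&(x<620)&(y>50)&(y<450)&(c["range_z"]>0)
    for col in("red","blue","yellow","green"):
        for nm,zp,a,b in(("collar",60,54,66),("ring",162,156,170)):
            m=mask(c,col)&area&(z>a)&(z<b)
            if m.sum()>20: m=big(m); o[col,nm]=circ(plane(c,zp,m))+[int(m.sum())]
    return o
E
python3 - <<'E'
from h import *
o=measure(grab("top"))
for k,v in o.items(): print(k,v)
# rigid grid fit: u along row, v across
src={"red":(0,-1),"green":(0,0),"spare":(0,1),"yellow":(1,-.5),"blue":(1,.5)}
def fit(obs):
    A=[];b=[]
    for k,(i,j) in src.items():
        if k not in obs: continue
        X,Y=90*i,100*j; A+=[[X,-Y,1,0],[Y,X,0,1]]; b+=obs[k][:2]
    s,*_=np.linalg.lstsq(np.array(A),np.array(b),rcond=None)
    print("scale",np.hypot(*s[:2]),"yaw",np.arctan2(s[1],s[0]),"res",(np.array(A)@s-b).round(1))
    for k,(i,j) in src.items():
        X,Y=90*i,100*j; print(k,(s[0]*X-s[1]*Y+s[2]).round(1),(s[1]*X+s[0]*Y+s[3]).round(1))
sp=[452.8,351.9]
fit({**{k[0]:v for k,v in o.items() if k[1]=="collar"},"spare":sp})
inn={"yellow":"red","red":"yellow","green":"blue","blue":"green"}
fit({**{inn[k[0]]:v for k,v in o.items() if k[1]=="ring"},"spare":sp})
E
```

```text
('red', 'collar') [491.4, 157.2, 32.8, 330]
('red', 'ring') [569.9, 223.5, 17.1, 183]
('blue', 'collar') [550.3, 320.8, 33.0, 330]
('blue', 'ring') [472.9, 255.1, 17.3, 208]
('yellow', 'collar') [569.1, 223.3, 33.0, 329]
('yellow', 'ring') [492.3, 157.5, 17.3, 203]
('green', 'collar') [471.9, 254.5, 32.5, 329]
('green', 'ring') [550.1, 321.1, 16.7, 171]
scale 0.992765387568206 yaw 0.1953814157524746 res [-0.1  0.   0.1  0.1 -0.   0.1  0.2 -0.  -0.2 -0.2]
red 491.3 157.2
green 472.0 254.6
spare 452.8 352.0
yellow 569.3 223.3
blue 550.1 320.6
scale 0.991803191026154 yaw 0.19955973319551823 res [-0.   0.  -0.3 -0.4  0.1  0.1  0.   0.3  0.2 -0.1]
red 492.3 157.5
green 472.6 254.7
spare 452.9 352.0
yellow 569.9 223.8
blue 550.3 321.0
```

```bash
python3 - <<'E'
from h import *
for n in("top","side"):
    c=grab(n); x,y,z=np.moveaxis(c["xyz"],-1,0)
    m=(c["range_z"]>0)&(x>350)&(z>80)&(y<400)&(x<800)&(y>-100)
    for lo in range(80,400,40):
        k=m&(z>lo)&(z<=lo+40)
        for y0 in range(-50,350,50):
            q=k&(y>=y0)&(y<y0+50)
            if q.sum()>5: print(n,lo,y0,q.sum(),"xmin",x[q].min().round(),x[q].max().round())
E
```

```text
top 80 -50 194 xmin 591.0 599.0
top 80 0 214 xmin 518.0 599.0
top 80 50 444 xmin 518.0 799.0
top 80 100 165 xmin 480.0 800.0
top 80 150 202 xmin 476.0 800.0
top 80 200 86 xmin 458.0 793.0
top 80 250 103 xmin 457.0 795.0
top 80 300 71 xmin 533.0 559.0
top 120 -50 142 xmin 597.0 599.0
top 120 0 153 xmin 592.0 599.0
top 120 50 414 xmin 596.0 800.0
top 120 100 184 xmin 478.0 800.0
top 120 150 240 xmin 476.0 800.0
top 120 200 101 xmin 458.0 586.0
top 120 250 68 xmin 456.0 790.0
top 120 300 74 xmin 535.0 564.0
top 160 -50 160 xmin 596.0 599.0
top 160 0 159 xmin 592.0 599.0
top 160 50 579 xmin 595.0 800.0
top 160 100 81 xmin 477.0 790.0
top 160 150 231 xmin 475.0 795.0
top 160 200 369 xmin 457.0 588.0
top 160 250 283 xmin 456.0 796.0
top 160 300 280 xmin 534.0 567.0
top 200 -50 183 xmin 596.0 599.0
top 200 0 200 xmin 592.0 599.0
top 200 50 594 xmin 596.0 800.0
top 200 250 110 xmin 779.0 800.0
top 240 -50 167 xmin 596.0 599.0
top 240 0 170 xmin 589.0 599.0
top 240 50 718 xmin 594.0 800.0
top 280 -50 335 xmin 592.0 599.0
top 280 0 400 xmin 588.0 599.0
top 280 50 845 xmin 594.0 800.0
top 320 -
[... 772 characters left out ...]
599.0
side 160 50 288 xmin 594.0 598.0
side 160 100 33 xmin 479.0 505.0
side 160 150 68 xmin 475.0 507.0
side 160 200 107 xmin 457.0 586.0
side 160 250 48 xmin 455.0 488.0
side 160 300 63 xmin 535.0 565.0
side 200 -50 595 xmin 594.0 599.0
side 200 0 500 xmin 591.0 599.0
side 200 50 315 xmin 594.0 599.0
side 240 -50 662 xmin 595.0 599.0
side 240 0 552 xmin 587.0 598.0
side 240 50 304 xmin 593.0 599.0
side 280 -50 728 xmin 590.0 599.0
side 280 0 595 xmin 586.0 600.0
side 280 50 355 xmin 593.0 600.0
side 320 -50 793 xmin 593.0 599.0
side 320 0 617 xmin 593.0 598.0
side 320 50 406 xmin 594.0 600.0
side 360 -50 1114 xmin 593.0 640.0
side 360 0 901 xmin 594.0 642.0
side 360 50 525 xmin 595.0 641.0
```

drive_tool([
  {"delta_pos": [28,-26,5],"yaw": 0,"hand": 60},
  {"delta_pos": [28,-26,5],"yaw": 0,"hand": 60},
  {"delta_pos": [28,-26,5],"yaw": 0,"hand": 60},
  {"delta_pos": [28,-26,5],"yaw": 0,"hand": 60},
  {"delta_pos": [28,-26,0],"yaw": 0,"hand": 60},
], squeeze=15)

```text
clock: 0.77
eef_pos: [328.6, 385.8, 243.5]
eef_rot: [3.14, 0.001, 2.794]
wrist_force: [-0.9, 0.5, -0.7]
finger_gap: 64.1
```

drive_tool([
  {"delta_pos": [28,-26,0],"yaw": 0,"hand": 60},
  {"delta_pos": [28,-26,0],"yaw": 0,"hand": 60},
  {"delta_pos": [28,-26,0],"yaw": 0,"hand": 60},
  {"delta_pos": [28,-26,0],"yaw": 0,"hand": 60},
  {"delta_pos": [20,-20,0],"yaw": 0,"hand": 60},
])

```text
clock: 1.18
eef_pos: [461.2, 260.9, 242.5]
eef_rot: [-3.142, 0.0, 2.793]
wrist_force: [0.6, 1.6, -0.2]
finger_gap: 59.7
```

drive_tool([
  {"delta_pos": [0,0,0],"yaw": 0,"hand": 60},
  {"delta_pos": [0,0,0],"yaw": 0,"hand": 60},
  {"delta_pos": [0,0,0],"yaw": 0,"hand": 60},
])

```text
clock: 1.43
eef_pos: [459.1, 263.3, 242.4]
eef_rot: [-3.142, -0.0, 2.794]
wrist_force: [0.6, 0.3, -0.1]
finger_gap: 60.3
```

drive_tool([
  {"delta_pos": [13,-8.5,0],"yaw": 0,"hand": 60},
  {"delta_pos": [0,0,-30],"yaw": 0,"hand": 60},
  {"delta_pos": [0,0,-20],"yaw": 0,"hand": 60},
  {"delta_pos": [0,0,0],"yaw": 0,"hand": 60},
  {"delta_pos": [0,0,0],"yaw": 0,"hand": 60},
])

```text
clock: 1.85
eef_pos: [472.2, 254.9, 192.4]
eef_rot: [-3.141, -0.001, 2.795]
wrist_force: [0.2, -0.2, 0.4]
finger_gap: 60.0
```

```bash
python3 - <<'E'
from h import *
for n in("side","top"): cv2.imwrite(f"pics/{n}1.png",manip.camera(n)["frame"][:,:,::-1])
E
```

```text
(no output)
```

View pics/side1.png

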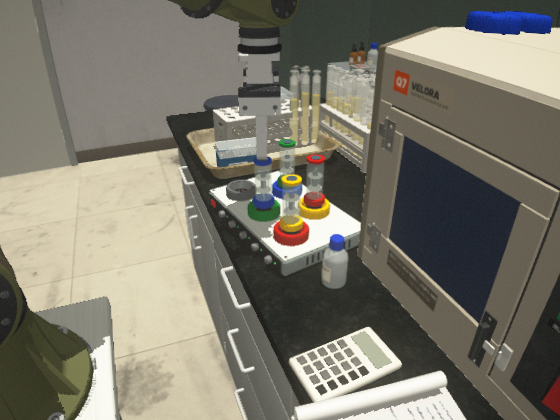

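View pics/top1.png

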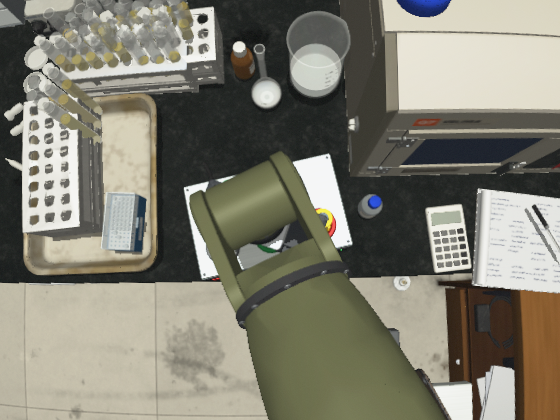

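Side view: the near finger (262,140) is directly over the blue lamp's ring (262,162). Descending and gripping.

drive_tool([
  {"delta_pos": [0,0,-25],"yaw": 0,"hand": 60},
  {"delta_pos": [0,0,-25],"yaw": 0,"hand": 60},
  {"delta_pos": [0,0,-22],"yaw": 0,"hand": 60},
  {"delta_pos": [0,0,0],"yaw": 0,"hand": 60},
  {"delta_pos": [0,0,0],"yaw": 0,"hand": 45},
])

```text
clock: 2.37
eef_pos: [472.7, 254.8, 121.4]
eef_rot: [3.141, 0.0, 2.794]
wrist_force: [0.1, -0.3, 0.1]
finger_gap: 55.7
```

drive_tool([
  {"delta_pos": [0,0,0],"yaw": 0,"hand": 38},
  {"delta_pos": [0,0,0],"yaw": 0,"hand": 28},
  {"delta_pos": [0,0,0],"yaw": 0,"hand": 28},
  {"delta_pos": [0,0,0],"yaw": 0,"hand": 28},
  {"delta_pos": [0,0,0],"yaw": 0,"hand": 28},
])

```text
clock: 2.78
eef_pos: [473.1, 254.9, 121.8]
eef_rot: [3.14, 0.002, 2.794]
wrist_force: [0.9, 0.3, 7.9]
finger_gap: 35.0
```

drive_tool([
  {"delta_pos": [0,0,0],"yaw": 0,"hand": 28},
  {"delta_pos": [0,0,10],"yaw": 0,"hand": 28},
  {"delta_pos": [0,0,15],"yaw": 0,"hand": 28},
  {"delta_pos": [0,0,0],"yaw": 0,"hand": 28},
  {"delta_pos": [0,0,0],"yaw": 0,"hand": 28},
])

```text
clock: 3.2
eef_pos: [472.7, 254.7, 146.2]
eef_rot: [3.141, 0.001, 2.794]
wrist_force: [0.3, 0.5, -2.1]
finger_gap: 35.1
```

drive_tool([
  {"delta_pos": [0,0,22],"yaw": 0,"hand": 28},
  {"delta_pos": [-5,24,0],"yaw": 0,"hand": 28},
  {"delta_pos": [-5,25,0],"yaw": 0,"hand": 28},
  {"delta_pos": [-5,25,0],"yaw": 0,"hand": 28},
  {"delta_pos": [-5,23,0],"yaw": 0,"hand": 28},
])

```text
clock: 3.62
eef_pos: [451.9, 352.6, 166.7]
eef_rot: [-3.141, -0.001, 2.794]
wrist_force: [0.4, -0.4, -0.4]
finger_gap: 34.8
```

drive_tool([
  {"delta_pos": [0,0,0],"yaw": 0,"hand": 28},
  {"delta_pos": [0,0,0],"yaw": 0,"hand": 28},
  {"delta_pos": [0,0,0],"yaw": 0,"hand": 28},
])

```text
clock: 3.87
eef_pos: [452.3, 351.0, 166.8]
eef_rot: [-3.141, -0.001, 2.794]
wrist_force: [-0.0, -0.1, -0.5]
finger_gap: 34.7
```

```bash
python3 - <<'E'
from h import *
cv2.imwrite("pics/side2.png",manip.camera("side")["frame"][:,:,::-1]); print(manip.read_state()["eef_pos"])
E
```

```text
[452.51438181 350.78800409 166.99769184]
```

View pics/side2.png

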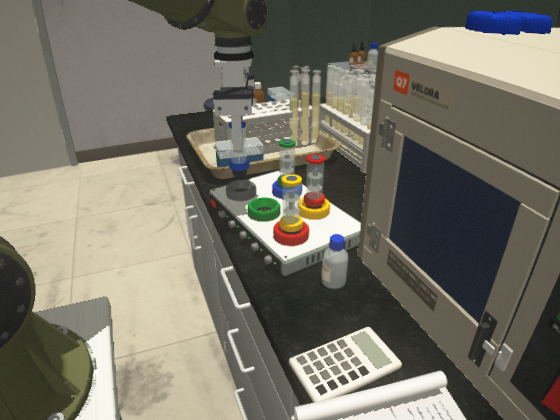

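The blue lamp hangs upright above the grey socket (240,188). Lowering it.

drive_tool([
  {"delta_pos": [0,1,-15],"yaw": 0,"hand": 28},
  {"delta_pos": [0,0,-12],"yaw": 0,"hand": 28},
  {"delta_pos": [0,0,-10],"yaw": 0,"hand": 28},
  {"delta_pos": [0,0,-5],"yaw": 0,"hand": 28},
  {"delta_pos": [0,0,0],"yaw": 0,"hand": 28},
])

```text
clock: 4.33
eef_pos: [452.1, 351.9, 124.0]
eef_rot: [-3.14, -0.001, 2.793]
wrist_force: [-0.4, -0.1, -1.3]
finger_gap: 35.0
```

drive_tool([
  {"delta_pos": [0,0,-2],"yaw": 0,"hand": 28},
  {"delta_pos": [0,0,-1],"yaw": 0,"hand": 28},
  {"delta_pos": [0,0,0],"yaw": 0,"hand": 28},
])

```text
clock: 4.58
eef_pos: [452.6, 352.6, 122.7]
eef_rot: [3.141, 0.0, 2.794]
wrist_force: [-0.6, 0.8, -0.9]
finger_gap: 34.9
```

drive_tool([
  {"delta_pos": [0,0,-1],"yaw": 0,"hand": 28},
  {"delta_pos": [0,0,-1],"yaw": 0,"hand": 28},
  {"delta_pos": [0,0,0],"yaw": 0,"hand": 28},
  {"delta_pos": [0,0,0],"yaw": 0,"hand": 28},
])

```text
clock: 4.92
eef_pos: [453.0, 352.9, 121.8]
eef_rot: [3.14, 0.001, 2.794]
wrist_force: [0.0, 0.3, 6.6]
finger_gap: 34.9
```

Contact felt at seated height. Release, rise, and move toward the green lamp (550.2, 320.8).

drive_tool([
  {"delta_pos": [0,0,0],"yaw": 0,"hand": 40},
  {"delta_pos": [0,0,0],"yaw": 0,"hand": 60},
  {"delta_pos": [0,0,0],"yaw": 0,"hand": 60},
  {"delta_pos": [0,0,0],"yaw": 0,"hand": 60},
  {"delta_pos": [0,0,0],"yaw": 0,"hand": 60},
])

```text
clock: 5.33
eef_pos: [452.4, 352.5, 120.3]
eef_rot: [-3.141, -0.0, 2.794]
wrist_force: [0.2, 0.1, 0.2]
finger_gap: 59.2
```

drive_tool([
  {"delta_pos": [0,0,20],"yaw": 0,"hand": 60},
  {"delta_pos": [0,0,30],"yaw": 0,"hand": 60},
  {"delta_pos": [0,0,30],"yaw": 0,"hand": 60},
  {"delta_pos": [15,-5,15],"yaw": 0,"hand": 60},
  {"delta_pos": [32,-10,0],"yaw": 0,"hand": 60},
])

```text
clock: 5.75
eef_pos: [499.2, 339.2, 220.3]
eef_rot: [3.136, 0.004, 2.797]
wrist_force: [0.7, 0.4, 0.8]
finger_gap: 60.1
```

drive_tool([
  {"delta_pos": [32,-10,0],"yaw": 0,"hand": 60},
  {"delta_pos": [19,-7,0],"yaw": 0,"hand": 60},
  {"delta_pos": [0,0,0],"yaw": 0,"hand": 60},
  {"delta_pos": [0,0,0],"yaw": 0,"hand": 60},
  {"delta_pos": [0,0,0],"yaw": 0,"hand": 60},
])

```text
clock: 6.17
eef_pos: [549.9, 320.8, 215.2]
eef_rot: [-3.141, -0.0, 2.794]
wrist_force: [-0.3, -0.0, 0.8]
finger_gap: 59.6
```

```bash
python3 - <<'E'
from h import *
cv2.imwrite("pics/side3.png",manip.camera("side")["frame"][:,:,::-1]); print(manip.read_state()["eef_pos"])
E
```

```text
[549.69079141 321.01896577 215.46881593]
```

View pics/side3.png

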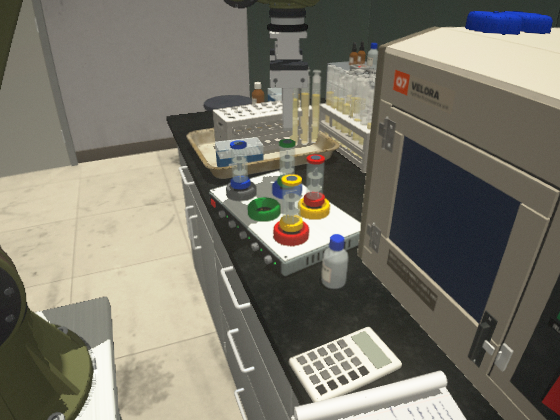

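Blue lamp seated upright in grey (240,185); the gripper is over the green lamp's ring (287,144). Descend 95 and grip.

drive_tool([
  {"delta_pos": [0,0,-25],"yaw": 0,"hand": 60},
  {"delta_pos": [0,0,-25],"yaw": 0,"hand": 60},
  {"delta_pos": [0,0,-25],"yaw": 0,"hand": 60},
  {"delta_pos": [0,0,-19],"yaw": 0,"hand": 60},
  {"delta_pos": [0,0,0],"yaw": 0,"hand": 60},
])

```text
clock: 6.63
eef_pos: [548.2, 320.4, 117.7]
eef_rot: [-3.137, -0.004, 2.795]
wrist_force: [0.1, 0.2, -1.5]
finger_gap: 60.1
```

drive_tool([
  {"delta_pos": [0,0,0],"yaw": 0,"hand": 45},
  {"delta_pos": [0,0,0],"yaw": 0,"hand": 38},
  {"delta_pos": [0,0,0],"yaw": 0,"hand": 28},
  {"delta_pos": [0,0,0],"yaw": 0,"hand": 28},
  {"delta_pos": [0,0,0],"yaw": 0,"hand": 28},
])

```text
clock: 7.05
eef_pos: [550.9, 320.9, 122.8]
eef_rot: [3.14, 0.001, 2.794]
wrist_force: [0.4, 1.0, 2.9]
finger_gap: 35.1
```

drive_tool([
  {"delta_pos": [0,0,0],"yaw": 0,"hand": 28},
  {"delta_pos": [0,0,10],"yaw": 0,"hand": 28},
  {"delta_pos": [0,0,15],"yaw": 0,"hand": 28},
  {"delta_pos": [0,0,20],"yaw": 0,"hand": 28},
  {"delta_pos": [0,0,0],"yaw": 0,"hand": 28},
])

```text
clock: 7.47
eef_pos: [551.6, 321.1, 170.8]
eef_rot: [3.138, 0.004, 2.794]
wrist_force: [0.6, 1.1, -0.9]
finger_gap: 35.0
```

drive_tool([
  {"delta_pos": [-19,-16,0],"yaw": 0,"hand": 28},
  {"delta_pos": [-20,-17,0],"yaw": 0,"hand": 28},
  {"delta_pos": [-20,-17,0],"yaw": 0,"hand": 28},
  {"delta_pos": [-18.5,-16,0],"yaw": 0,"hand": 28},
  {"delta_pos": [0,0,0],"yaw": 0,"hand": 28},
])

```text
clock: 7.88
eef_pos: [470.4, 252.6, 166.1]
eef_rot: [-3.14, -0.001, 2.793]
wrist_force: [0.3, -0.3, -0.6]
finger_gap: 34.7
```

drive_tool([
  {"delta_pos": [0,0,0],"yaw": 0,"hand": 28},
  {"delta_pos": [0,0,0],"yaw": 0,"hand": 28},
  {"delta_pos": [0,0,0],"yaw": 0,"hand": 28},
])

```text
clock: 8.13
eef_pos: [473.4, 255.0, 166.3]
eef_rot: [3.142, 0.0, 2.794]
wrist_force: [0.3, 0.0, -1.4]
finger_gap: 34.8
```

```bash
python3 - <<'E'
from h import *
cv2.imwrite("pics/side4.png",manip.camera("side")["frame"][:,:,::-1]); print(manip.read_state()["eef_pos"])
E
```

```text
[473.38250653 254.95149492 166.14517305]
```

View pics/side4.png

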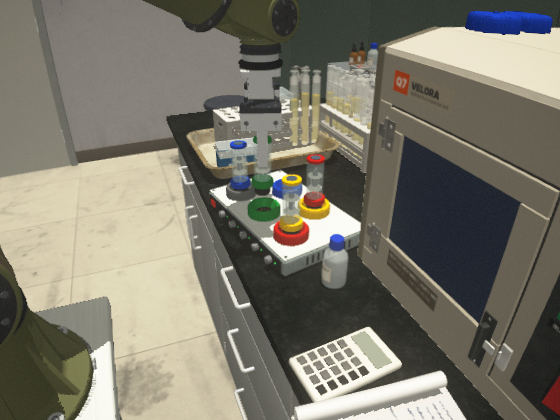

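Green lamp upright above the green collar (263,209). Lower.

drive_tool([
  {"delta_pos": [-1,0,-15],"yaw": 0,"hand": 28},
  {"delta_pos": [0,0,-12],"yaw": 0,"hand": 28},
  {"delta_pos": [0,0,-10],"yaw": 0,"hand": 28},
  {"delta_pos": [0,0,-5],"yaw": 0,"hand": 28},
  {"delta_pos": [0,0,-2],"yaw": 0,"hand": 28},
])

```text
clock: 8.6
eef_pos: [472.4, 254.9, 122.4]
eef_rot: [3.141, 0.0, 2.794]
wrist_force: [-2.3, -0.1, 13.7]
finger_gap: 34.8
```

drive_tool([
  {"delta_pos": [0,0,-1],"yaw": 0,"hand": 28},
  {"delta_pos": [0,0,-1],"yaw": 0,"hand": 28},
  {"delta_pos": [0,0,0],"yaw": 0,"hand": 28},
  {"delta_pos": [0,0,0],"yaw": 0,"hand": 28},
])

```text
clock: 8.93
eef_pos: [473.2, 255.2, 122.3]
eef_rot: [3.139, 0.003, 2.794]
wrist_force: [-1.4, -0.8, 12.3]
finger_gap: 34.9
```

drive_tool([
  {"delta_pos": [0,0,1],"yaw": 0,"hand": 40},
  {"delta_pos": [0,0,0],"yaw": 0,"hand": 60},
  {"delta_pos": [0,0,0],"yaw": 0,"hand": 60},
  {"delta_pos": [0,0,0],"yaw": 0,"hand": 60},
  {"delta_pos": [0,0,0],"yaw": 0,"hand": 60},
])

```text
clock: 9.35
eef_pos: [471.9, 254.5, 121.3]
eef_rot: [-3.141, -0.0, 2.794]
wrist_force: [-0.5, -0.2, 0.3]
finger_gap: 59.7
```

drive_tool([
  {"delta_pos": [0,0,20],"yaw": 0,"hand": 60},
  {"delta_pos": [0,0,30],"yaw": 0,"hand": 60},
  {"delta_pos": [0,0,30],"yaw": 0,"hand": 60},
  {"delta_pos": [-3,15,15],"yaw": 0,"hand": 60},
  {"delta_pos": [-7,34,0],"yaw": 0,"hand": 60},
])

```text
clock: 9.77
eef_pos: [463.7, 302.6, 220.6]
eef_rot: [3.137, 0.004, 2.79]
wrist_force: [0.3, 0.7, -0.1]
finger_gap: 60.0
```

drive_tool([
  {"delta_pos": [-7,34,0],"yaw": 0,"hand": 60},
  {"delta_pos": [-3,14,0],"yaw": 0,"hand": 60},
  {"delta_pos": [0,0,0],"yaw": 0,"hand": 60},
  {"delta_pos": [0,0,0],"yaw": 0,"hand": 60},
  {"delta_pos": [0,0,0],"yaw": 0,"hand": 60},
])

```text
clock: 10.18
eef_pos: [452.2, 350.6, 216.2]
eef_rot: [-3.141, -0.0, 2.793]
wrist_force: [0.1, -0.7, 0.3]
finger_gap: 60.3
```

```bash
python3 - <<'E'
from h import *
cv2.imwrite("pics/side5.png",manip.camera("side")["frame"][:,:,::-1]); print(manip.read_state()["eef_pos"])
E
```

```text
[452.31707629 350.46729427 216.32579593]
```

View pics/side5.png

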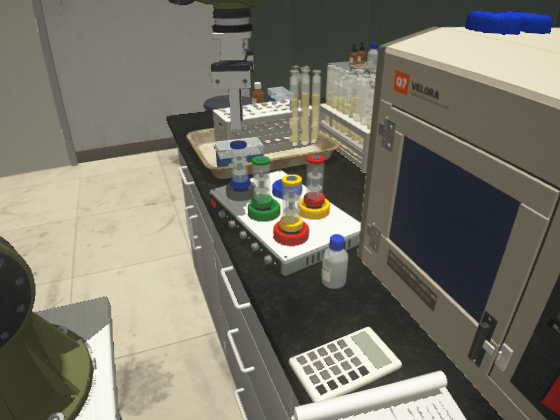

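Green lamp stands in green (262,190); gripper over the blue lamp (239,147). Grip it.

drive_tool([
  {"delta_pos": [0,1.5,-25],"yaw": 0,"hand": 60},
  {"delta_pos": [0,0,-25],"yaw": 0,"hand": 60},
  {"delta_pos": [0,0,-25],"yaw": 0,"hand": 60},
  {"delta_pos": [0,0,-20],"yaw": 0,"hand": 60},
  {"delta_pos": [0,0,0],"yaw": 0,"hand": 60},
])

```text
clock: 10.65
eef_pos: [451.0, 351.0, 117.7]
eef_rot: [-3.137, -0.003, 2.792]
wrist_force: [-0.8, -0.6, 0.3]
finger_gap: 59.9
```

drive_tool([
  {"delta_pos": [0,0,0],"yaw": 0,"hand": 45},
  {"delta_pos": [0,0,0],"yaw": 0,"hand": 38},
  {"delta_pos": [0,0,0],"yaw": 0,"hand": 28},
  {"delta_pos": [0,0,0],"yaw": 0,"hand": 28},
  {"delta_pos": [0,0,0],"yaw": 0,"hand": 28},
])

```text
clock: 11.07
eef_pos: [452.4, 353.3, 122.7]
eef_rot: [3.14, 0.001, 2.794]
wrist_force: [-0.5, -1.2, 5.5]
finger_gap: 35.1
```

drive_tool([
  {"delta_pos": [0,0,0],"yaw": 0,"hand": 28},
  {"delta_pos": [0,0,10],"yaw": 0,"hand": 28},
  {"delta_pos": [0,0,15],"yaw": 0,"hand": 28},
  {"delta_pos": [0,0,20],"yaw": 0,"hand": 28},
  {"delta_pos": [0,0,0],"yaw": 0,"hand": 28},
])

```text
clock: 11.48
eef_pos: [452.9, 353.8, 170.5]
eef_rot: [3.137, 0.003, 2.794]
wrist_force: [-0.5, 0.1, -1.0]
finger_gap: 35.0
```

drive_tool([
  {"delta_pos": [23,-7,0],"yaw": 0,"hand": 28},
  {"delta_pos": [25,-8,0],"yaw": 0,"hand": 28},
  {"delta_pos": [25,-8,0],"yaw": 0,"hand": 28},
  {"delta_pos": [25,-8,0],"yaw": 0,"hand": 28},
  {"delta_pos": [0,0,0],"yaw": 0,"hand": 28},
])

```text
clock: 11.9
eef_pos: [553.0, 320.0, 165.4]
eef_rot: [-3.141, 0.0, 2.791]
wrist_force: [-0.7, -0.7, -1.4]
finger_gap: 34.7
```

drive_tool([
  {"delta_pos": [0,0,0],"yaw": 0,"hand": 28},
  {"delta_pos": [0,0,0],"yaw": 0,"hand": 28},
  {"delta_pos": [0,0,0],"yaw": 0,"hand": 28},
])

```text
clock: 12.15
eef_pos: [549.1, 322.5, 166.3]
eef_rot: [-3.141, -0.0, 2.795]
wrist_force: [1.0, -0.2, -0.6]
finger_gap: 34.7
```

```bash
python3 - <<'E'
from h import *
cv2.imwrite("pics/side6.png",manip.camera("side")["frame"][:,:,::-1]); print(manip.read_state()["eef_pos"])
E
```

```text
[549.19980631 322.51652589 166.47554135]
```

View pics/side6.png

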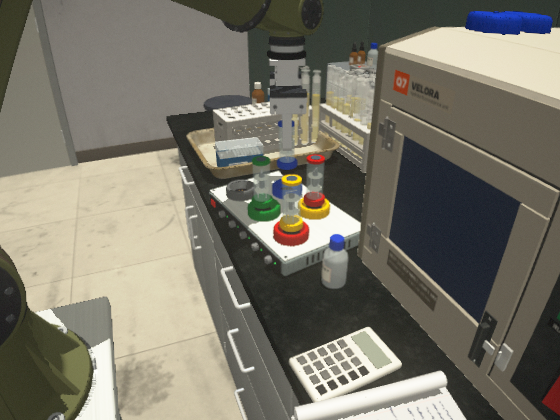

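Blue lamp is upright above the blue collar (287,187). Lower with a small correction (+1, −1.5).

drive_tool([
  {"delta_pos": [1,-1.5,-15],"yaw": 0,"hand": 28},
  {"delta_pos": [0,0,-12],"yaw": 0,"hand": 28},
  {"delta_pos": [0,0,-10],"yaw": 0,"hand": 28},
  {"delta_pos": [0,0,-5],"yaw": 0,"hand": 28},
  {"delta_pos": [0,0,-2],"yaw": 0,"hand": 28},
])

```text
clock: 12.62
eef_pos: [551.1, 320.7, 122.4]
eef_rot: [3.141, 0.001, 2.794]
wrist_force: [-0.2, -2.5, 11.6]
finger_gap: 35.1
```

drive_tool([
  {"delta_pos": [0,0,-1],"yaw": 0,"hand": 28},
  {"delta_pos": [0,0,-1],"yaw": 0,"hand": 28},
  {"delta_pos": [0,0,0],"yaw": 0,"hand": 28},
  {"delta_pos": [0,0,0],"yaw": 0,"hand": 28},
])

```text
clock: 12.95
eef_pos: [551.8, 320.8, 122.3]
eef_rot: [3.14, 0.003, 2.794]
wrist_force: [0.4, -1.7, 10.8]
finger_gap: 35.2
```

drive_tool([
  {"delta_pos": [0,0,1],"yaw": 0,"hand": 40},
  {"delta_pos": [0,0,0],"yaw": 0,"hand": 60},
  {"delta_pos": [0,0,0],"yaw": 0,"hand": 60},
  {"delta_pos": [0,0,0],"yaw": 0,"hand": 60},
  {"delta_pos": [0,0,0],"yaw": 0,"hand": 60},
])

```text
clock: 13.37
eef_pos: [550.9, 320.6, 121.2]
eef_rot: [-3.141, -0.0, 2.794]
wrist_force: [0.7, 0.3, -0.8]
finger_gap: 59.2
```

drive_tool([
  {"delta_pos": [0,0,20],"yaw": 0,"hand": 60},
  {"delta_pos": [0,0,30],"yaw": 0,"hand": 60},
  {"delta_pos": [0,0,30],"yaw": 0,"hand": 60},
  {"delta_pos": [-6,-17,15],"yaw": 0,"hand": 60},
  {"delta_pos": [-12,-34,0],"yaw": 0,"hand": 60},
])

```text
clock: 13.78
eef_pos: [533.9, 271.4, 219.8]
eef_rot: [3.137, 0.004, 2.796]
wrist_force: [0.0, -1.3, 0.1]
finger_gap: 59.9
```

drive_tool([
  {"delta_pos": [-12,-34,0],"yaw": 0,"hand": 60},
  {"delta_pos": [-12,-34,0],"yaw": 0,"hand": 60},
  {"delta_pos": [-10,-28,0],"yaw": 0,"hand": 60},
  {"delta_pos": [-6,-16,0],"yaw": 0,"hand": 60},
  {"delta_pos": [0,0,0],"yaw": 0,"hand": 60},
])

```text
clock: 14.2
eef_pos: [492.2, 155.2, 216.8]
eef_rot: [-3.141, 0.0, 2.792]
wrist_force: [-0.5, 0.2, 0.3]
finger_gap: 60.3
```

drive_tool([
  {"delta_pos": [0,0,0],"yaw": 0,"hand": 60},
  {"delta_pos": [0,0,0],"yaw": 0,"hand": 60},
  {"delta_pos": [0,0,0],"yaw": 0,"hand": 60},
])

```text
clock: 14.45
eef_pos: [493.2, 158.4, 216.3]
eef_rot: [-3.142, -0.0, 2.795]
wrist_force: [-0.7, 0.9, 0.3]
finger_gap: 60.1
```

```bash
python3 - <<'E'
from h import *
cv2.imwrite("pics/side7.png",manip.camera("side")["frame"][:,:,::-1]); print(manip.read_state()["eef_pos"])
E
```

```text
[493.11482274 158.38588144 216.19801118]
```

View pics/side7.png

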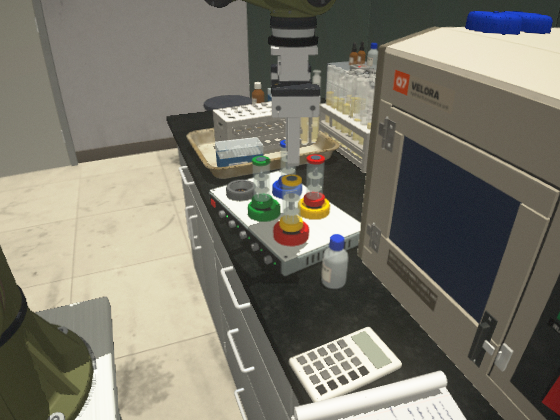

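Blue lamp stands in blue (287,170, behind the gripper); gripper over the yellow lamp (291,182). Correct (−1.5, −1), descend, grip, lift high.

drive_tool([
  {"delta_pos": [-1.5,-1,-25],"yaw": 0,"hand": 60},
  {"delta_pos": [0,0,-25],"yaw": 0,"hand": 60},
  {"delta_pos": [0,0,-25],"yaw": 0,"hand": 60},
  {"delta_pos": [0,0,-20],"yaw": 0,"hand": 60},
  {"delta_pos": [0,0,0],"yaw": 0,"hand": 60},
])

```text
clock: 14.92
eef_pos: [489.8, 156.7, 117.6]
eef_rot: [-3.138, -0.005, 2.795]
wrist_force: [-0.8, -0.4, -0.8]
finger_gap: 60.2
```

drive_tool([
  {"delta_pos": [0,0,0],"yaw": 0,"hand": 45},
  {"delta_pos": [0,0,0],"yaw": 0,"hand": 38},
  {"delta_pos": [0,0,0],"yaw": 0,"hand": 28},
  {"delta_pos": [0,0,0],"yaw": 0,"hand": 28},
  {"delta_pos": [0,0,0],"yaw": 0,"hand": 28},
])

```text
clock: 15.33
eef_pos: [492.0, 156.7, 122.5]
eef_rot: [3.14, 0.002, 2.794]
wrist_force: [-0.5, -1.0, 4.6]
finger_gap: 35.4
```

drive_tool([
  {"delta_pos": [0,0,0],"yaw": 0,"hand": 28},
  {"delta_pos": [0,0,10],"yaw": 0,"hand": 28},
  {"delta_pos": [0,0,15],"yaw": 0,"hand": 28},
  {"delta_pos": [0,0,20],"yaw": 0,"hand": 28},
  {"delta_pos": [0,0,0],"yaw": 0,"hand": 28},
])

```text
clock: 15.75
eef_pos: [492.7, 156.8, 170.2]
eef_rot: [3.139, 0.004, 2.794]
wrist_force: [1.1, 1.1, -0.8]
finger_gap: 34.7
```

drive_tool([
  {"delta_pos": [0,0,25],"yaw": 0,"hand": 28},
  {"delta_pos": [0,0,25],"yaw": 0,"hand": 28},
  {"delta_pos": [0,0,25],"yaw": 0,"hand": 28},
  {"delta_pos": [0,0,20],"yaw": 0,"hand": 28},
  {"delta_pos": [0,0,0],"yaw": 0,"hand": 28},
])

```text
clock: 16.17
eef_pos: [492.4, 156.8, 265.0]
eef_rot: [3.139, 0.005, 2.794]
wrist_force: [0.4, 0.2, -1.5]
finger_gap: 35.0
```

drive_tool([
  {"delta_pos": [-4,20,0],"yaw": 0,"hand": 28},
  {"delta_pos": [-6,30,0],"yaw": 0,"hand": 28},
  {"delta_pos": [-7,35,0],"yaw": 0,"hand": 28},
  {"delta_pos": [-7,35,0],"yaw": 0,"hand": 28},
  {"delta_pos": [-7,35,0],"yaw": 0,"hand": 28},
])

```text
clock: 16.58
eef_pos: [459.6, 312.9, 259.9]
eef_rot: [-3.14, -0.001, 2.793]
wrist_force: [0.3, -0.4, -1.6]
finger_gap: 35.0
```

drive_tool([
  {"delta_pos": [-5,25,0],"yaw": 0,"hand": 28},
  {"delta_pos": [-3,15,0],"yaw": 0,"hand": 28},
  {"delta_pos": [0,0,0],"yaw": 0,"hand": 28},
  {"delta_pos": [0,0,0],"yaw": 0,"hand": 28},
  {"delta_pos": [0,0,0],"yaw": 0,"hand": 28},
])

```text
clock: 17.0
eef_pos: [452.8, 350.5, 260.9]
eef_rot: [-3.141, -0.0, 2.793]
wrist_force: [0.5, 0.1, -1.9]
finger_gap: 34.8
```

drive_tool([
  {"delta_pos": [0,1,-25],"yaw": 0,"hand": 28},
  {"delta_pos": [0,0,-30],"yaw": 0,"hand": 28},
  {"delta_pos": [0,0,-25],"yaw": 0,"hand": 28},
  {"delta_pos": [0,0,-14],"yaw": 0,"hand": 28},
  {"delta_pos": [0,0,0],"yaw": 0,"hand": 28},
])

```text
clock: 17.42
eef_pos: [451.9, 350.5, 164.3]
eef_rot: [-3.137, -0.003, 2.792]
wrist_force: [-0.3, -0.6, -1.3]
finger_gap: 34.7
```

```bash
python3 - <<'E'
from h import *
cv2.imwrite("pics/side8.png",manip.camera("side")["frame"][:,:,::-1]); print(manip.read_state()["eef_pos"])
E
```

```text
[452.54012407 351.19477393 166.56039675]
```

View pics/side8.png

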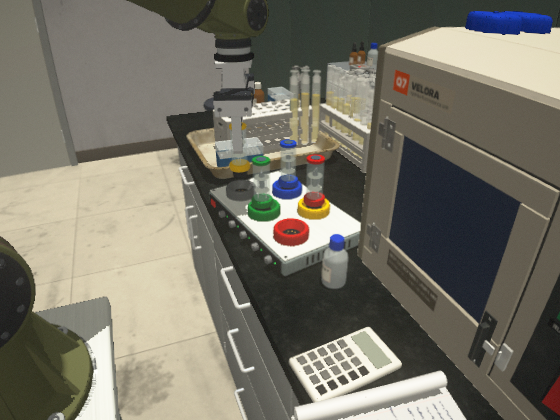

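Yellow lamp upright over the grey socket (240,188); green and blue lamps standing in their own sockets, red collar (291,231) empty. Lower.

drive_tool([
  {"delta_pos": [0,0.5,-15],"yaw": 0,"hand": 28},
  {"delta_pos": [0,0,-12],"yaw": 0,"hand": 28},
  {"delta_pos": [0,0,-10],"yaw": 0,"hand": 28},
  {"delta_pos": [0,0,-5],"yaw": 0,"hand": 28},
  {"delta_pos": [0,0,-2],"yaw": 0,"hand": 28},
])

```text
clock: 17.88
eef_pos: [452.4, 352.8, 122.8]
eef_rot: [-3.141, -0.001, 2.794]
wrist_force: [0.2, 0.1, -0.7]
finger_gap: 35.1
```

drive_tool([
  {"delta_pos": [0,0,-1],"yaw": 0,"hand": 28},
  {"delta_pos": [0,0,-1],"yaw": 0,"hand": 28},
  {"delta_pos": [0,0,0],"yaw": 0,"hand": 28},
  {"delta_pos": [0,0,0],"yaw": 0,"hand": 28},
])

```text
clock: 18.22
eef_pos: [452.9, 353.3, 122.5]
eef_rot: [3.14, 0.001, 2.794]
wrist_force: [-1.1, -1.5, 6.3]
finger_gap: 34.8
```

drive_tool([
  {"delta_pos": [0,0,0.5],"yaw": 0,"hand": 40},
  {"delta_pos": [0,0,0],"yaw": 0,"hand": 60},
  {"delta_pos": [0,0,0],"yaw": 0,"hand": 60},
  {"delta_pos": [0,0,0],"yaw": 0,"hand": 60},
  {"delta_pos": [0,0,0],"yaw": 0,"hand": 60},
])

```text
clock: 18.63
eef_pos: [452.4, 353.1, 121.8]
eef_rot: [-3.142, -0.0, 2.794]
wrist_force: [0.2, -0.2, 0.4]
finger_gap: 59.6
```

drive_tool([
  {"delta_pos": [0,0,20],"yaw": 0,"hand": 60},
  {"delta_pos": [0,0,30],"yaw": 0,"hand": 60},
  {"delta_pos": [0,0,30],"yaw": 0,"hand": 60},
  {"delta_pos": [13,-14,15],"yaw": 0,"hand": 60},
  {"delta_pos": [24,-27,0],"yaw": 0,"hand": 60},
])

```text
clock: 19.05
eef_pos: [489.4, 314.1, 221.2]
eef_rot: [3.137, 0.004, 2.798]
wrist_force: [1.5, 0.2, 0.9]
finger_gap: 60.0
```

drive_tool([
  {"delta_pos": [24,-27,0],"yaw": 0,"hand": 60},
  {"delta_pos": [24,-27,0],"yaw": 0,"hand": 60},
  {"delta_pos": [20,-21,0],"yaw": 0,"hand": 60},
  {"delta_pos": [12,-13,0],"yaw": 0,"hand": 60},
  {"delta_pos": [0,0,0],"yaw": 0,"hand": 60},
])

```text
clock: 19.47
eef_pos: [571.2, 221.4, 216.5]
eef_rot: [-3.141, -0.0, 2.791]
wrist_force: [-0.3, -0.1, -0.3]
finger_gap: 60.0
```

drive_tool([
  {"delta_pos": [0,0,0],"yaw": 0,"hand": 60},
  {"delta_pos": [0,0,0],"yaw": 0,"hand": 60},
  {"delta_pos": [0,0,0],"yaw": 0,"hand": 60},
])

```text
clock: 19.72
eef_pos: [568.8, 225.0, 217.0]
eef_rot: [3.142, -0.0, 2.795]
wrist_force: [-1.1, -0.0, -0.4]
finger_gap: 60.1
```

```bash
python3 - <<'E'
from h import *
cv2.imwrite("pics/side9.png",manip.camera("side")["frame"][:,:,::-1]); print(manip.read_state()["eef_pos"])
E
```

```text
[568.82645742 225.03887758 217.09622912]
```

View pics/side9.png

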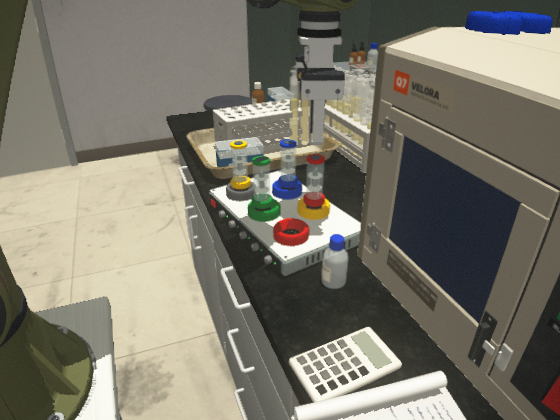

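Yellow parked upright in grey (240,170); gripper over the red lamp (316,160), clear of the oven. Correct (+1, −1.5), descend and grip.

drive_tool([
  {"delta_pos": [1,-1.5,-25],"yaw": 0,"hand": 60},
  {"delta_pos": [0,0,-25],"yaw": 0,"hand": 60},
  {"delta_pos": [0,0,-25],"yaw": 0,"hand": 60},
  {"delta_pos": [0,0,-20.5],"yaw": 0,"hand": 60},
  {"delta_pos": [0,0,0],"yaw": 0,"hand": 60},
])

```text
clock: 20.18
eef_pos: [568.3, 222.7, 117.4]
eef_rot: [-3.138, -0.005, 2.795]
wrist_force: [-1.1, 0.8, -1.1]
finger_gap: 60.3
```

drive_tool([
  {"delta_pos": [0,0,0],"yaw": 0,"hand": 45},
  {"delta_pos": [0,0,0],"yaw": 0,"hand": 38},
  {"delta_pos": [0,0,0],"yaw": 0,"hand": 28},
  {"delta_pos": [0,0,0],"yaw": 0,"hand": 28},
  {"delta_pos": [0,0,0],"yaw": 0,"hand": 28},
])

```text
clock: 20.6
eef_pos: [571.0, 222.8, 122.8]
eef_rot: [3.14, 0.002, 2.794]
wrist_force: [0.5, 0.0, 4.1]
finger_gap: 34.9
```

drive_tool([
  {"delta_pos": [0,0,0],"yaw": 0,"hand": 28},
  {"delta_pos": [0,0,10],"yaw": 0,"hand": 28},
  {"delta_pos": [0,0,15],"yaw": 0,"hand": 28},
  {"delta_pos": [0,0,20],"yaw": 0,"hand": 28},
  {"delta_pos": [0,0,0],"yaw": 0,"hand": 28},
])

```text
clock: 21.02
eef_pos: [571.6, 222.9, 170.7]
eef_rot: [3.138, 0.004, 2.794]
wrist_force: [0.4, 0.2, -0.2]
finger_gap: 34.7
```

drive_tool([
  {"delta_pos": [-19,-16,0],"yaw": 0,"hand": 28},
  {"delta_pos": [-20,-17,0],"yaw": 0,"hand": 28},
  {"delta_pos": [-20,-17,0],"yaw": 0,"hand": 28},
  {"delta_pos": [-19,-16,0],"yaw": 0,"hand": 28},
  {"delta_pos": [0,0,0],"yaw": 0,"hand": 28},
])

```text
clock: 21.43
eef_pos: [489.9, 154.6, 166.1]
eef_rot: [-3.14, -0.001, 2.793]
wrist_force: [0.1, -0.1, -0.8]
finger_gap: 34.7
```

drive_tool([
  {"delta_pos": [0,0,0],"yaw": 0,"hand": 28},
  {"delta_pos": [0,0,0],"yaw": 0,"hand": 28},
  {"delta_pos": [0,0,0],"yaw": 0,"hand": 28},
])

```text
clock: 21.68
eef_pos: [492.9, 157.0, 166.3]
eef_rot: [3.142, 0.0, 2.794]
wrist_force: [0.1, -0.2, -1.4]
finger_gap: 35.0
```

```bash
python3 - <<'E'
from h import *
cv2.imwrite("pics/side10.png",manip.camera("side")["frame"][:,:,::-1]); print(manip.read_state()["eef_pos"])
E
```

```text
[492.86707367 156.96360408 166.17457589]
```

View pics/side10.png

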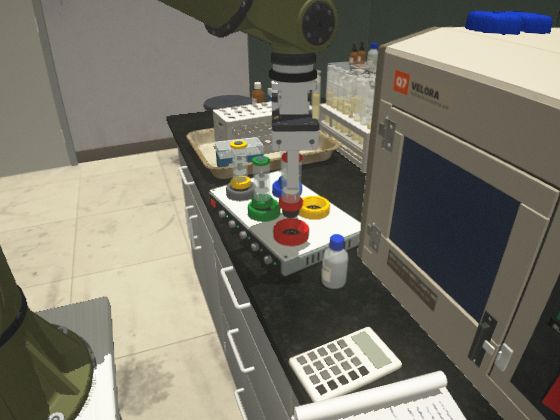

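Red lamp upright above the red collar (291,231). Lower.

drive_tool([
  {"delta_pos": [-1,0,-15],"yaw": 0,"hand": 28},
  {"delta_pos": [0,0,-12],"yaw": 0,"hand": 28},
  {"delta_pos": [0,0,-10],"yaw": 0,"hand": 28},
  {"delta_pos": [0,0,-5],"yaw": 0,"hand": 28},
  {"delta_pos": [0,0,-2],"yaw": 0,"hand": 28},
])

```text
clock: 22.15
eef_pos: [491.9, 156.9, 122.3]
eef_rot: [3.141, 0.0, 2.794]
wrist_force: [-0.8, -0.1, 13.5]
finger_gap: 35.1
```

drive_tool([
  {"delta_pos": [0,0,-1],"yaw": 0,"hand": 28},
  {"delta_pos": [0,0,-1],"yaw": 0,"hand": 28},
  {"delta_pos": [0,0,0],"yaw": 0,"hand": 28},
  {"delta_pos": [0,0,0],"yaw": 0,"hand": 28},
])

```text
clock: 22.48
eef_pos: [492.8, 157.0, 122.2]
eef_rot: [3.139, 0.003, 2.794]
wrist_force: [-0.3, 0.7, 12.4]
finger_gap: 35.0
```

drive_tool([
  {"delta_pos": [0,0,1],"yaw": 0,"hand": 40},
  {"delta_pos": [0,0,0],"yaw": 0,"hand": 60},
  {"delta_pos": [0,0,0],"yaw": 0,"hand": 60},
  {"delta_pos": [0,0,0],"yaw": 0,"hand": 60},
  {"delta_pos": [0,0,0],"yaw": 0,"hand": 60},
])

```text
clock: 22.9
eef_pos: [491.4, 156.6, 121.3]
eef_rot: [-3.141, -0.0, 2.794]
wrist_force: [-0.7, -0.0, 0.3]
finger_gap: 59.6
```

drive_tool([
  {"delta_pos": [0,0,20],"yaw": 0,"hand": 60},
  {"delta_pos": [0,0,30],"yaw": 0,"hand": 60},
  {"delta_pos": [0,0,30],"yaw": 0,"hand": 60},
  {"delta_pos": [-4,20,15],"yaw": 0,"hand": 60},
  {"delta_pos": [-7,35,0],"yaw": 0,"hand": 60},
])

```text
clock: 23.32
eef_pos: [482.0, 210.7, 220.3]
eef_rot: [3.138, 0.005, 2.79]
wrist_force: [0.2, 1.1, 0.3]
finger_gap: 60.1
```

drive_tool([
  {"delta_pos": [-7,35,0],"yaw": 0,"hand": 60},
  {"delta_pos": [-7,35,0],"yaw": 0,"hand": 60},
  {"delta_pos": [-7,35,0],"yaw": 0,"hand": 60},
  {"delta_pos": [-5,24,0],"yaw": 0,"hand": 60},
  {"delta_pos": [-2,11,0],"yaw": 0,"hand": 60},
])

```text
clock: 23.73
eef_pos: [451.4, 354.2, 216.1]
eef_rot: [-3.141, -0.0, 2.796]
wrist_force: [0.1, -0.3, 0.8]
finger_gap: 60.0
```

drive_tool([
  {"delta_pos": [0,0,0],"yaw": 0,"hand": 60},
  {"delta_pos": [0,0,0],"yaw": 0,"hand": 60},
  {"delta_pos": [0,0,0],"yaw": 0,"hand": 60},
])

```text
clock: 23.98
eef_pos: [452.9, 350.4, 216.4]
eef_rot: [-3.141, 0.0, 2.793]
wrist_force: [0.7, -0.1, -0.7]
finger_gap: 60.0
```

```bash
python3 - <<'E'
from h import *
cv2.imwrite("pics/side11.png",manip.camera("side")["frame"][:,:,::-1]); print(manip.read_state()["eef_pos"])
E
```

```text
[452.96200645 350.28484875 216.50149188]
```

View pics/side11.png

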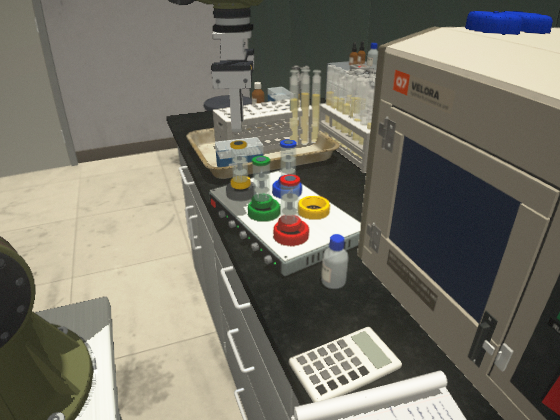

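Red lamp stands in red (291,205). Gripper over yellow (239,147). Correct (0,+2), grip, lift high.

drive_tool([
  {"delta_pos": [0,2,-25],"yaw": 0,"hand": 60},
  {"delta_pos": [0,0,-25],"yaw": 0,"hand": 60},
  {"delta_pos": [0,0,-25],"yaw": 0,"hand": 60},
  {"delta_pos": [0,0,-20],"yaw": 0,"hand": 60},
  {"delta_pos": [0,0,0],"yaw": 0,"hand": 60},
])

```text
clock: 24.45
eef_pos: [451.5, 351.4, 117.8]
eef_rot: [-3.137, -0.003, 2.792]
wrist_force: [0.2, 0.4, -0.4]
finger_gap: 59.9
```

drive_tool([
  {"delta_pos": [0,0,0],"yaw": 0,"hand": 45},
  {"delta_pos": [0,0,0],"yaw": 0,"hand": 38},
  {"delta_pos": [0,0,0],"yaw": 0,"hand": 28},
  {"delta_pos": [0,0,0],"yaw": 0,"hand": 28},
  {"delta_pos": [0,0,0],"yaw": 0,"hand": 28},
])

```text
clock: 24.87
eef_pos: [452.9, 353.8, 122.7]
eef_rot: [3.14, 0.001, 2.794]
wrist_force: [-0.0, -0.7, 5.2]
finger_gap: 34.4
```

drive_tool([
  {"delta_pos": [0,0,0],"yaw": 0,"hand": 28},
  {"delta_pos": [0,0,10],"yaw": 0,"hand": 28},
  {"delta_pos": [0,0,15],"yaw": 0,"hand": 28},
  {"delta_pos": [0,0,20],"yaw": 0,"hand": 28},
  {"delta_pos": [0,0,25],"yaw": 0,"hand": 28},
])

```text
clock: 25.28
eef_pos: [451.9, 353.2, 191.8]
eef_rot: [-3.14, -0.001, 2.794]
wrist_force: [-0.2, 0.4, -1.1]
finger_gap: 34.8
```

drive_tool([
  {"delta_pos": [0,0,25],"yaw": 0,"hand": 28},
  {"delta_pos": [0,0,25],"yaw": 0,"hand": 28},
  {"delta_pos": [0,0,20],"yaw": 0,"hand": 28},
  {"delta_pos": [0,0,0],"yaw": 0,"hand": 28},
])

```text
clock: 25.62
eef_pos: [453.2, 354.1, 266.4]
eef_rot: [3.136, 0.004, 2.794]
wrist_force: [-0.4, -0.5, -0.2]
finger_gap: 35.2
```

drive_tool([
  {"delta_pos": [13,-14,0],"yaw": 0,"hand": 28},
  {"delta_pos": [24,-27,0],"yaw": 0,"hand": 28},
  {"delta_pos": [24,-27,0],"yaw": 0,"hand": 28},
  {"delta_pos": [24,-27,0],"yaw": 0,"hand": 28},
  {"delta_pos": [20,-21,0],"yaw": 0,"hand": 28},
])

```text
clock: 26.03
eef_pos: [558.4, 235.5, 260.7]
eef_rot: [-3.141, -0.001, 2.793]
wrist_force: [-0.4, 0.2, -1.0]
finger_gap: 35.3
```

drive_tool([
  {"delta_pos": [12,-13,0],"yaw": 0,"hand": 28},
  {"delta_pos": [0,0,0],"yaw": 0,"hand": 28},
  {"delta_pos": [0,0,0],"yaw": 0,"hand": 28},
  {"delta_pos": [0,0,0],"yaw": 0,"hand": 28},
  {"delta_pos": [0,0,0],"yaw": 0,"hand": 28},
])

```text
clock: 26.45
eef_pos: [568.7, 225.5, 261.3]
eef_rot: [-3.142, -0.0, 2.795]
wrist_force: [-0.8, 0.9, -1.4]
finger_gap: 34.7
```

drive_tool([
  {"delta_pos": [1,-2,-25],"yaw": 0,"hand": 28},
  {"delta_pos": [0,0,-30],"yaw": 0,"hand": 28},
  {"delta_pos": [0,0,-25],"yaw": 0,"hand": 28},
  {"delta_pos": [0,0,-14],"yaw": 0,"hand": 28},
  {"delta_pos": [0,0,0],"yaw": 0,"hand": 28},
])

```text
clock: 26.87
eef_pos: [568.6, 223.0, 164.2]
eef_rot: [-3.138, -0.004, 2.795]
wrist_force: [0.1, 0.4, -1.3]
finger_gap: 34.8
```

```bash
python3 - <<'E'
from h import *
cv2.imwrite("pics/side12.png",manip.camera("side")["frame"][:,:,::-1]); print(manip.read_state()["eef_pos"])
E
```

```text
[569.46801478 223.19209873 166.50866926]
```

View pics/side12.png

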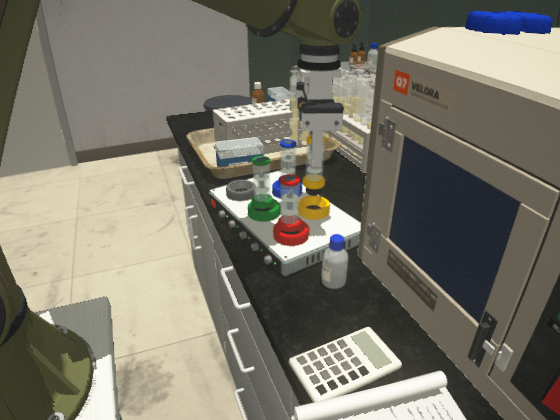

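Yellow lamp upright above the yellow collar (315,207). Lower.

drive_tool([
  {"delta_pos": [0,0,-15],"yaw": 0,"hand": 28},
  {"delta_pos": [0,0,-12],"yaw": 0,"hand": 28},
  {"delta_pos": [0,0,-10],"yaw": 0,"hand": 28},
  {"delta_pos": [0,0,-5],"yaw": 0,"hand": 28},
  {"delta_pos": [0,0,-2],"yaw": 0,"hand": 28},
])

```text
clock: 27.33
eef_pos: [570.2, 222.6, 122.8]
eef_rot: [-3.141, -0.001, 2.794]
wrist_force: [0.9, 0.4, -0.4]
finger_gap: 34.6
```

drive_tool([
  {"delta_pos": [0,0,-1],"yaw": 0,"hand": 28},
  {"delta_pos": [0,0,-1],"yaw": 0,"hand": 28},
  {"delta_pos": [0,0,0],"yaw": 0,"hand": 28},
  {"delta_pos": [0,0,0],"yaw": 0,"hand": 28},
])

```text
clock: 27.67
eef_pos: [571.0, 222.6, 122.7]
eef_rot: [3.14, 0.002, 2.794]
wrist_force: [-0.5, -0.4, 6.4]
finger_gap: 34.8
```

Seated. Release, rise, and retreat left-near so the top camera sees the bank.

drive_tool([
  {"delta_pos": [0,0,0.5],"yaw": 0,"hand": 40},
  {"delta_pos": [0,0,0],"yaw": 0,"hand": 60},
  {"delta_pos": [0,0,0],"yaw": 0,"hand": 60},
  {"delta_pos": [0,0,0],"yaw": 0,"hand": 60},
  {"delta_pos": [0,0,0],"yaw": 0,"hand": 60},
])

```text
clock: 28.08
eef_pos: [570.4, 222.6, 121.9]
eef_rot: [-3.142, -0.0, 2.794]
wrist_force: [0.1, 0.5, -0.5]
finger_gap: 59.5
```

drive_tool([
  {"delta_pos": [0,0,20],"yaw": 0,"hand": 60},
  {"delta_pos": [0,0,30],"yaw": 0,"hand": 60},
  {"delta_pos": [0,0,30],"yaw": 0,"hand": 60},
  {"delta_pos": [-10,10,20],"yaw": 0,"hand": 60},
  {"delta_pos": [-28,22,10],"yaw": 0,"hand": 60},
])

```text
clock: 28.5
eef_pos: [534.4, 253.4, 234.6]
eef_rot: [3.139, 0.003, 2.791]
wrist_force: [0.2, 1.0, 0.1]
finger_gap: 60.1
```

drive_tool([
  {"delta_pos": [-28,26,0],"yaw": 0,"hand": 60},
  {"delta_pos": [-28,26,0],"yaw": 0,"hand": 60},
  {"delta_pos": [-28,26,0],"yaw": 0,"hand": 60},
  {"delta_pos": [-28,26,0],"yaw": 0,"hand": 60},
  {"delta_pos": [-28,26,0],"yaw": 0,"hand": 60},
])

```text
clock: 28.92
eef_pos: [390.9, 385.5, 232.1]
eef_rot: [3.141, 0.0, 2.794]
wrist_force: [0.6, 0.4, -0.3]
finger_gap: 60.1
```

drive_tool([
  {"delta_pos": [-28,26,0],"yaw": 0,"hand": 60},
  {"delta_pos": [-28,26,0],"yaw": 0,"hand": 60},
  {"delta_pos": [-28,26,0],"yaw": 0,"hand": 60},
  {"delta_pos": [-28,26,0],"yaw": 0,"hand": 60},
  {"delta_pos": [-28,26,0],"yaw": 0,"hand": 60},
])

```text
clock: 29.33
eef_pos: [250.8, 515.6, 232.1]
eef_rot: [3.141, 0.0, 2.794]
wrist_force: [0.9, 0.6, 0.2]
finger_gap: 59.9
```

drive_tool([
  {"delta_pos": [-28,26,0],"yaw": 0,"hand": 60},
  {"delta_pos": [-20,15,0],"yaw": 0,"hand": 60},
  {"delta_pos": [0,0,0],"yaw": 0,"hand": 60},
  {"delta_pos": [0,0,0],"yaw": 0,"hand": 60},
  {"delta_pos": [0,0,0],"yaw": 0,"hand": 60},
])

```text
clock: 29.75
eef_pos: [204.9, 555.2, 231.8]
eef_rot: [-3.141, 0.0, 2.794]
wrist_force: [-0.4, -0.4, 0.4]
finger_gap: 60.1
```

```bash
python3 - <<'E'
from h import *
c=grab("top"); cv2.imwrite("pics/top13.png",c["frame"][:,:,::-1]); print(manip.read_state()["eef_pos"])
for k,v in sorted(measure(c).items()): print(k,v)
cv2.imwrite("pics/side13.png",manip.camera("side")["frame"][:,:,::-1])
E
```

```text
[205.27490899 555.03299049 231.92206687]
('blue', 'collar') [550.3, 320.8, 33.0, 324]
('blue', 'ring') [550.7, 318.2, 17.3, 190]
('green', 'collar') [471.9, 254.5, 32.6, 354]
('green', 'ring') [470.2, 256.2, 17.5, 210]
('red', 'collar') [491.7, 157.1, 33.0, 348]
('red', 'ring') [490.5, 158.8, 17.8, 217]
('yellow', 'collar') [569.5, 223.7, 33.2, 336]
('yellow', 'ring') [568.9, 221.9, 17.4, 192]
```

View pics/top13.png

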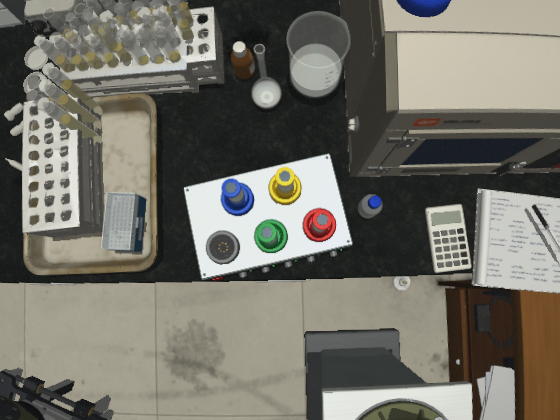

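View pics/side13.png

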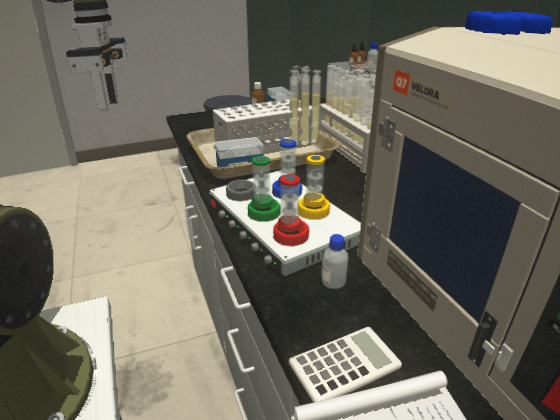

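All four lamps match their collars in both views (top: blue (236,197), yellow (285,185), green (270,235), red (320,223); grey (222,246) empty; bottle at (370,205) as before). Last check: ring heights and bottle.

```bash
python3 look.py | grep -E "ring|cap"; python3 - <<'E'
from h import *
c=grab("top"); z=c["xyz"][...,2]
a=cv2.imread("pics/top0.png").astype(int)[185:225,350:390]; b=c["frame"][185:225,350:390,::-1].astype(int)
print("bottle diff",abs(a-b).mean())
for col in("red","blue","yellow","green"):
    m=mask(c,col)&(z>150)&(z<175)&(c["xyz"][...,0]<620); m=big(m); q=c["xyz"][m]
    A=np.c_[q[:,:2]-q[:,:2].mean(0),np.ones(len(q))]; s=np.linalg.lstsq(A,q[:,2],rcond=None)[0]; print(col,"z",np.percentile(q[:,2],[10,50,90]).round(1))
print(manip.read_state()["clock"])
E
```

```text
top red ring 217 [321. 219.] z 162.1 [490.5, 158.8, 17.8]
top blue ring 194 [231. 188.] z 162.0 [550.7, 318.2, 17.3]
top blue cap 62 [362. 201.] z 95.4 [539.7, 177.0, 128.7]
top yellow ring 194 [284. 176.] z 162.1 [568.9, 221.9, 17.4]
top green ring 210 [266. 232.] z 161.9 [470.1, 256.1, 17.5]
side red ring 129 [290. 180.] z 159.9 [485.9, 148.8, 20.3]
side red cap 12 [292. 192.] z 91.6 [517.1, 215.4, 87.9]
side blue ring 79 [288. 144.] z 160.1 [546.7, 307.3, 21.1]
side blue cap 37 [334. 236.] z 94.0 [523.9, 48.9, 12.7]
side yellow ring 104 [316. 159.] z 159.8 [566.2, 212.2, 21.0]
side yellow cap 13 [315. 195.] z 90.3 [534.1, 176.0, 41.6]
side green ring 97 [260. 161.] z 159.9 [466.3, 247.0, 20.6]
bottle diff 1.4510416666666666
red z [160.5 162.  163.8]
blue z [159.5 161.7 163.6]
yellow z [160.2 162.2 163.9]
green z [160.1 161.9 163.5]
30.0
```

Ring tops read 162 mm, the seated height (44 + 118), the same as at the start. Handing in.

```bash
python3 -c "
from cell import manip
manip.sign_off()"
```

```text
the job is handed in; nothing more can be done
```

All four lamps are now in the sockets of their own colour, and the grey spare socket is empty. I handed the job in at about 30 s of the 120 s allowed. I swapped blue and green, then yellow and red, parking one lamp of each pair in the spare socket.

**Final checks:**
- **Seating:** all four ring tops read about 162 mm in the top view, the height of a fully seated lamp and the same as at the start. The side view reads about 2 mm lower, also as at the start, which is within its calibration.
- **Centring:** the ring tops lie within about 3 mm of their socket centres. The blue lamp is the furthest off at 2.6 mm; the limit is 8 mm.
- **Upright:** the lamps stand upright in both views. I judged this from the pictures and ring positions and did not measure the tilt separately.
- **Bottle:** it looks the same in the top picture before and after.
- **Forces:** the highest wrist force reported at the end of a move was about 14 N, while seating a lamp.

No check failed. The one disagreement was that the socket spacing measured about 0.7% short of the stated 100 and 90 mm, roughly 1 mm at most, and I left it uncorrected.

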